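Clamp the hump mould and rock the angle gauge to its mark

TASK

Lock the plaster hump mould in its clamp by pressing the orange pedal down to its stop (it stays down). Then take the angle gauge by its wooden knob, stand its foot on the middle of the mould's humped top and rock it there until its swinging pointer comes to rest on the red mark. Finish while still holding it so, foot resting on the mould and pointer still on the mark, so that the potter can scribe the trimming line; leave all the other things where they stand.

Things in the scene. Friction and masses are not known exactly. Their poses are not given: they have to be found in the camera images.
- clamp: Fixed mould clamp on a brown board 250 mm (x) by 310 mm (y), 15 mm thick. Origin: centre of the board's underside, z up. The mould bay is centred at y = +70 mm, x = 0, between a fixed steel jaw on the -x side (face at x = -45 mm, top 45 mm up) and a moving jaw on the +x side (face at x = 53 mm, closes to 45 mm; top 49 mm up). A blue cam housing stands behind the moving jaw, 60 mm tall. The pedal lies beside it, at y = -80 mm.
- pedal (a joint): Pedal hinge, rad: 0 = up, 0.35 = down on its stop. The hinge line runs along the clamp's y, at clamp x = 95 mm, 30 mm up; the pedal reaches 135 mm from it towards the clamp's -x, 60 mm wide, sloping up by 0.35 rad when up and level when down. It closes the moving jaw. About 5 N at the pad starts it, 8 N brings it down; a friction catch keeps it where it is left.
- pedal_pad (a point): Middle of the top face of the orange pad (50 mm by 56 mm) on the pedal's free end, 107 mm from the hinge line, where to press. 76 to 79 mm up when the pedal is up, about 43 mm when it is down.
- mould: Loose white plaster hump mould, 1.3 kg, 90 mm (x) by 130 mm (y); origin: centre of its underside, z up. Flat block 58 mm tall with two unequal rounded ridges along its x on top: the main one of radius 38 mm with its axis at y = +12 mm, 40 mm up (crest 78 mm up), a lower one of radius 28 mm with its axis at y = -34 mm, 42 mm up (crest 70 mm up). Ridges are 84 mm long. Starts loose in the clamp bay, standing on the 15 mm board; clamping shifts it up to 6 mm.
- crest (a point): Middle of the main ridge's top line on the mould, 78 mm above the mould's underside. The mould's axes.
- gauge: Angle gauge, 0.3 to 0.5 kg, standing upright on the table. Origin: centre of its foot's underside, z up. Foot 50 mm (x) by 120 mm (y), 12 mm thick; above it a white dial plate with blue rims, 120 mm wide (y), up to 121 mm; on top a square wooden knob 28 mm by 28 mm, from 121 to 166 mm up, centred on the origin's axis. Dial and pointer are on the +x face.
- pointer (a joint): Swinging pointer (black, brass bob), a free pendulum about the gauge's x axis, pivot 102 mm above the foot's underside, rad. 0 = towards the foot's centre, positive = tip towards the gauge's +y. It always hangs straight down when settled (about 2 s), so turning the gauge by an angle about its own x axis changes the settled value by minus that angle.
- mark (a joint): Angle of the red mark about the same pivot and in the same sense as the pointer, rad; differs from start to start, stays fixed on the gauge. The pointer is on the mark when both values are equal.
- pointer_tip (a point): Tip of the pointer, 70 mm from the pivot.
- mark_tip (a point): Middle of the inner end of the red mark (10 mm wide, 14 mm long), 70 mm from the pivot; the pointer tip meets it when on the mark.
- glaze_jar: closed blue glaze jar with white lid, 72 mm across, 100 mm tall; its place and the gauge's place are swapped in some starts; leave alone. Origin at its underside.
- steel_bowl: open steel bowl, 150 mm across, 65 mm tall; leave alone. Origin at its underside.
- bisque_mug: terracotta-coloured mug, 80 mm across, 85 mm tall; leave alone. Origin at its underside.
- wood_tool: wooden spatula lying flat on the table, under 300 mm long; leave alone. Origin at its underside.
- bisque_bowl: terracotta-coloured bowl, 120 mm across, 50 mm tall; leave alone. Origin at its underside.
- brush_pot: white pot of brushes, 84 mm across, 210 mm tall with the brushes; leave alone. Origin at its underside.
Things that resemble listed ones, but are neither listed nor needed, are in the scene too. Leave any green or pink look-alike of the gauge alone.

How it is judged:
By the outcome, as a careful person would: the job done as asked, in the order asked, and still so for the second after the job is handed in, while the arm keeps its last pose, push and grip.
It also fails if it takes over 51 s, if anything falls off the work surface, if the arm or the gripper's body presses on something with over 40 N, if the wrist force passes 120 N, or if a joint passes its speed limit or range.

ROBOT

A 6-joint arm with a two-finger parallel gripper is mounted at the origin on the work surface. World frame = base frame: x ahead of the robot, y to its left, z up, the work surface at z = 0. Lengths are in m, angles in rad, forces in N, time in s.
With the tool pointing down it reaches from about 0.4 to 0.825 m from the base axis. Payload 7 kg.
Tool frame: the origin (TCP) lies at the centre of the arm's flange, where the gripper is bolted on; the fingertips stand 178 mm ahead of it and the grasp point (between the pads) lies 159 mm ahead of it; z points along the fingers, y is the direction in which the jaws open and shut (so a half turn about z gives the same grasp; the last joint's range is limited). The gripper opens to 88 mm and grips with 3 to 60 N. Pads are 19 mm wide; open, the fingers measure 130 mm over their backs; the gripper's body (78 mm by 193 mm) begins 47 mm behind the grasp point.
Start: joints at [1.505, 0.359, 0.012, 0, -1.224, -0.288], TCP at [0.234, 0.633, 0.405] pointing down, gripper open.
Joint ranges: [-3.07, 3.07], [-1.43, 2.12], [-1.02, 1.25], [-3.03, 1.67], [-3.05, -0], [-3.03, 3.03]. Speed limits (rad/s): [2.39, 2.39, 3.01, 3.14, 3.14, 3.14].

INTERFACE

Orientations are given as [roll, pitch, yaw] about the fixed x, y, z axes, in that order (R = Rz(yaw) Ry(pitch) Rx(roll)).
In Python, from station import arm gives the robot as it stands.
- The arm moves only by the shell command python3 -m handwheel 'ROWS' [OPENING] [FORCE]. ROWS is JSON, a list of rows, each a list of 4 numbers: the shift along the world's x, y, z in cm, then the turn about the world's z in rad. In form: [[dx, dy, dz, yaw], ...]. A call has 1 to 20 rows; each row shifts and turns the commanded pose from where the row before left it; what a row does not reach is not made up. A row lasts 1/10 s, in which the tool goes at most 50 mm and 8.59 degrees, less where a joint would pass 70% of its speed; a pose out of reach is approached as far as the arm can. A call is refused whole if a number of a shift passes 5 or a number of a turn 0.15, either way. A call with a gripper value outside its range is refused whole. OPENING is the closure, from 0 (fully open) to 1 (shut), set as the call begins (- or left out, the last holds). The fingers move at their own pace and stop on an object; FORCE is the grip in N (left out, the last holds). Time passes only in rows, so rows that do not move let the fingers close. It gives the time, the measured TCP pose, the force and the opening at its end, in the units of the state.
- arm.get_state(): the state, without advancing time (a new reading comes with each control period).
- arm.grab_frame(name): name is "scene" or "top"; returns a dict with "image" (420x560x3 uint8, red, green, blue), "depth" (420x560 float32, m along the optical axis (not along the pixel's ray), 0 where there is no reading), "vfov" (degrees; the focal length in pixels is half the picture's height over the tangent of half this angle, whatever the lens; pixels are square), "cx", "cy" (the principal point, pixels), "k1" (the pictures are not rectified: a ray, as slopes to the right and down, at radius r is drawn at 1 + k1 r^2 times it, then the intrinsics apply), "rvec" (rotation vector, rad) and "tvec" (3), from world to camera coordinates, as OpenCV has them. Camera axes: x right, y down, z forward; pixel columns grow to the right and rows downward; lengths in m; the calibration is good to about 2 mm. A picture is of the moment at which its call begins.
- arm.job_done(): hands the job in, once; it reports no verdict.
The state is a dict: "t": time; "q": joint angles; "qd": joint speeds; "joint_efforts": joint torques, N m; "eef_pos": TCP position; "ee_rot": TCP orientation; "force": force on the tool from outside, world axes, zero at the start; "moment": the same for the moment, N m; "width": finger opening in m.
Only numpy, scipy, OpenCV 4.12 (cv2) and the standard library are available. Lean on these libraries where they do the work, as an engineer would, in place of code of your own. Each camera call takes 0.05 s, during which the arm holds its last target.

## Working session

There is one attempt and no reset: what is moved stays moved. The work goes in short steps, Python scripts to look and compute and a shell command to move; the robot and the scene stay as the last step left them, time stands still between calls to the robot, and variables do not carry over. Pictures are saved under pics/ and viewed, and the job is handed in when it is done.

```bash
ls; mkdir -p pics
cat > h.py <<'E'
import numpy as np, cv2
from station import arm
def grab(n,fn=None):
    f=arm.grab_frame(n)
    if fn: cv2.imwrite('pics/'+fn,f['image'][:,:,::-1])
    np.savez('last_%s.npz'%n,**{k:np.asarray(v) for k,v in f.items()})
    return f
def load(n):
    d=np.load('last_%s.npz'%n); return {k:d[k] for k in d}
def intr(f):
    H=f['image'].shape[0]; F=H/2/np.tan(np.radians(float(f['vfov']))/2)
    K=np.array([[F,0,float(f['cx'])],[0,F,float(f['cy'])],[0,0,1]]); return K,np.array([float(f['k1']),0,0,0,0])
def cloud(f):
    K,D=intr(f); h,w=f['depth'].shape
    u,v=np.meshgrid(np.arange(w),np.arange(h))
    p=cv2.undistortPoints(np.stack([u,v],-1).reshape(-1,1,2).astype(float),K,D).reshape(h,w,2)
    z=f['depth'].astype(float); c=np.stack([p[...,0]*z,p[...,1]*z,z],-1)
    R=cv2.Rodrigues(np.asarray(f['rvec'],float))[0]
    P=(c-np.asarray(f['tvec'],float).reshape(3))@R; P[z==0]=np.nan; return P
def proj(f,X):
    K,D=intr(f); return cv2.projectPoints(np.asarray(X,float).reshape(-1,1,3),np.asarray(f['rvec'],float),np.asarray(f['tvec'],float),K,D)[0].reshape(-1,2)
E
python3 - <<'E'
from h import *
for n in('scene','top'):
    f=grab(n,n+'0.png'); R=cv2.Rodrigues(f['rvec'])[0]; print(n,f['vfov'],f['k1'],-R.T@np.ravel(f['tvec']),R[2])
print(arm.get_state())
E
```

```text
pics
scene 49.999064631034415 -0.11394431995490122 [ 1.1748342  -0.81472053  1.01315565] [-0.44875491  0.57539129 -0.68377182]
top 45.275379041674874 0.05364918444269437 [ 0.42143859 -0.04372528  1.48470823] [ 0.09767048 -0.00377389 -0.99521165]
{'t': 0.1, 'q': array([ 1.50511217e+00,  3.59291288e-01,  1.11650993e-02, -2.72036627e-04,
       -1.22411666e+00, -2.88103562e-01]), 'qd': array([ 0.00067062, -0.00173249,  0.00250614,  0.0014617 , -0.00113572,
        0.00013269]), 'joint_efforts': array([-8.14312807e-04, -5.84162879e+01,  2.93752849e+01,  7.01546788e+00,
        1.01720323e-02, -4.87696207e-05]), 'eef_pos': array([0.23380325, 0.63303134, 0.40384464]), 'ee_rot': array([ 3.14013309e+00, -1.65830211e-04, -3.53880212e-01]), 'force': array([-0.503018  ,  0.14884392,  0.02546914]), 'moment': array([-0.02479951, -0.01430444,  0.0315825 ]), 'width': 0.08757471707716666}
```

View pics/scene0.png

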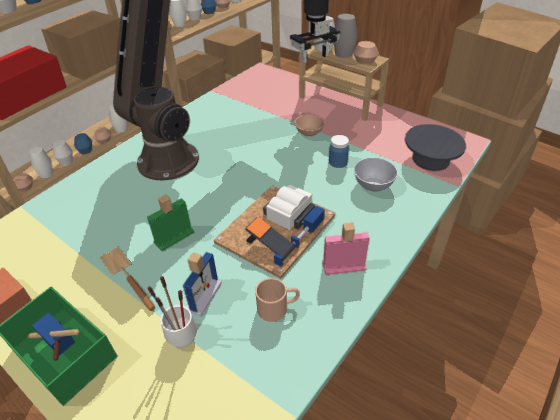

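View pics/top0.png

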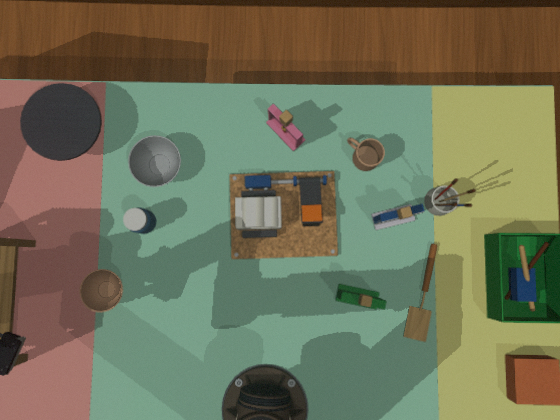

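Run:
```python
from h import *
f=load('scene'); im=f['image'][:,:,::-1]
cv2.imwrite('pics/zs.png',cv2.resize(im[235:345,150:250],None,fx=5,fy=5,interpolation=cv2.INTER_CUBIC))
g=load('top'); im=g['image'][:,:,::-1]
cv2.imwrite('pics/zt.png',cv2.resize(im[160:270,225:345],None,fx=5,fy=5,interpolation=cv2.INTER_CUBIC))
cv2.imwrite('pics/zg.png',cv2.resize(im[170:250,360:480],None,fx=5,fy=5,interpolation=cv2.INTER_CUBIC))
P=cloud(g)
for u,v in [(405,212),(375,221),(421,208),(443,200),(311,213),(258,212),(245,212),(272,212),(234,174),(337,255),(336,172),(232,256),(365,155),(284,118)]: print((u,v),P[v,u].round(4))
P=cloud(f)
for u,v in [(259,228),(196,262),(288,195),(290,207)]: print((u,v),P[v,u].round(4))
```

```text
(405, 212) [ 0.5463 -0.3668  0.166 ]
(375, 221) [ 0.5317 -0.3124  0.035 ]
(421, 208) [ 0.5622 -0.4219  0.1184]
(443, 200) [ 0.5946 -0.5081  0.0359]
(311, 213) [ 0.5489 -0.1253  0.0786]
(258, 212) [0.5483 0.0224 0.0977]
(245, 212) [0.5489 0.0591 0.0874]
(272, 212) [ 0.5497 -0.0161  0.0872]
(234, 174) [0.6688 0.0995 0.0081]
(337, 255) [ 0.433  -0.2054  0.0121]
(336, 172) [ 0.6803 -0.2042 -0.0039]
(232, 256) [0.4269 0.1    0.0121]
(365, 155) [ 0.7321 -0.2905 -0.001 ]
(284, 118) [ 0.7932 -0.0466  0.1732]
(259, 228) [ 0.5559 -0.1294  0.0736]
(196, 262) [ 0.5655 -0.3801  0.167 ]
(288, 195) [0.5494 0.0225 0.0899]
(290, 207) [ 0.5823 -0.0121  0.0833]
```

View pics/zs.png

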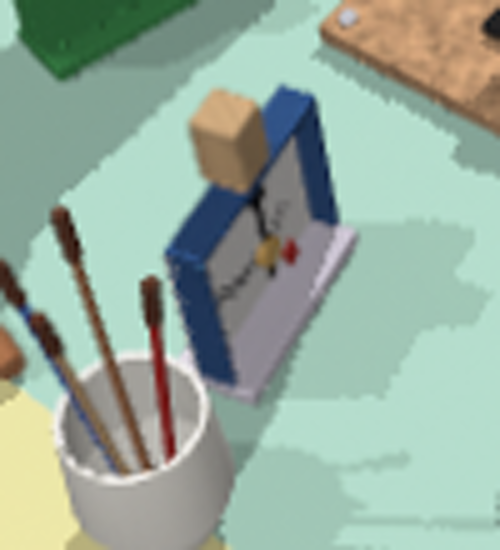

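View pics/zt.png

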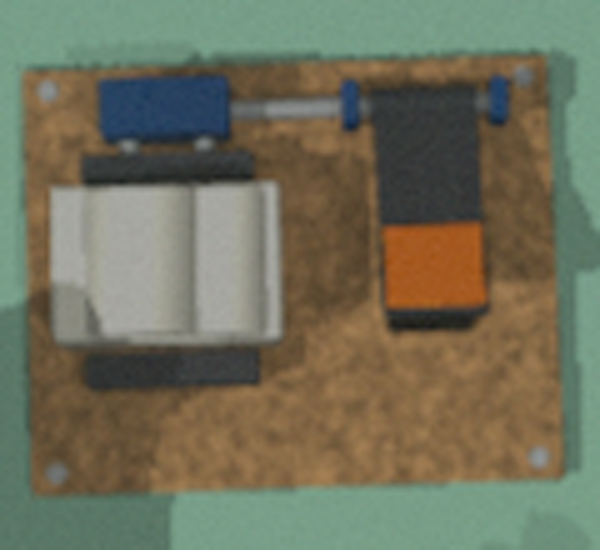

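View pics/zg.png

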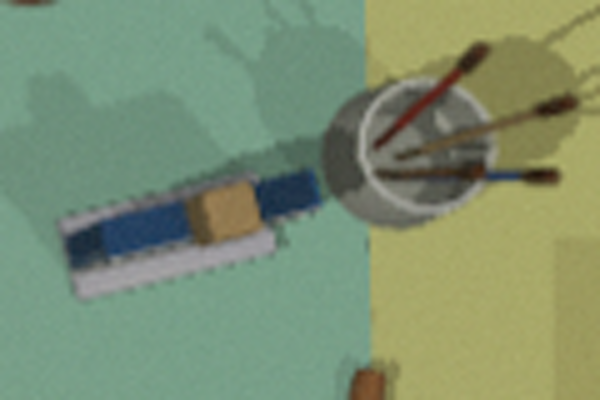

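Run:
```python
from h import *
g=load('top');f=load('scene'); P=cloud(g);Q=cloud(f)
print('tableZ', np.nanmedian(P[330:400,150:200,2]), np.nanmedian(Q[330:360,330:350,2]))
for n,C in(('top',P),('scene',Q)):
    c=C.reshape(-1,3); m=(abs(c[:,0]-.55)<.06)&(abs(c[:,1]+.37)<.1)
    k=c[m&(c[:,2]>.155)]; print(n,'knob',len(k),k.min(0).round(4),k.max(0).round(4),np.median(k,0).round(4))
    d=c[m&(c[:,2]>.112)&(c[:,2]<.128)]; print('platetop',len(d),d.mean(0).round(4))
    r=cv2.minAreaRect((d[:,:2]*1000).astype(np.float32)); print(r)
    d=c[m&(c[:,2]>.006)&(c[:,2]<.018)];r=cv2.minAreaRect((d[:,:2]*1000).astype(np.float32)); print('foot',r)
# board
hsv=None
c=P.reshape(-1,3);m=(abs(c[:,2]-.013)<.005)&(c[:,0]>.38)&(c[:,0]<.72)&(c[:,1]>-.23)&(c[:,1]<.14)
img=g['image'].reshape(-1,3).astype(int); br=(img[:,0]>img[:,2]+25)
r=cv2.minAreaRect((c[m&br][:,:2]*1000).astype(np.float32)); print('board',r,m.sum())
o=(img[:,0]>170)&(img[:,2]<60)&(img[:,1]>50)&(img[:,1]<140)&(abs(c[:,1]+.12)<.06)&(abs(c[:,0]-.55)<.08);print('pad',c[o].mean(0),c[o].min(0),c[o].max(0))
# mould crest
m=(c[:,2]>.065)&(abs(c[:,0]-.55)<.07)&(abs(c[:,1]-.02)<.09); mm=c[m]
print(cv2.minAreaRect((mm[:,:2]*1000).astype(np.float32)), mm[:,2].max())
for y in np.arange(-.06,.1,.008):
    s=mm[abs(mm[:,1]-y)<.004]; 
    if len(s): print(round(y,3),s[:,2].mean().round(4),len(s))
ir=f['image'].astype(int); red=(ir[...,0]>150)&(ir[...,1]<80)&(ir[...,2]<80); red[:,:195]=0; red[:,220:]=0; red[:270]=0;red[300:]=0
v,u=np.where(red);print('red',u.mean(),v.mean(),len(u));print(Q[red].round(4))
```

```text
tableZ 0.0003502039665886533 -0.0006379407864979833
top knob 120 [ 0.533  -0.3856  0.1551] [ 0.5628 -0.3538  0.173 ] [ 0.5477 -0.3686  0.166 ]
platetop 264 [ 0.5493 -0.3663  0.1212]
((549.3681640625, -370.63330078125), (25.132394790649414, 120.68206787109375), 14.6588716506958)
foot ((549.4595947265625, -370.38934326171875), (117.96925354003906, 198.66830444335938), 0.6190847754478455)
scene knob 120 [ 0.5349 -0.3865  0.1551] [ 0.5655 -0.3554  0.1676] [ 0.5523 -0.3721  0.1632]
platetop 277 [ 0.5554 -0.3761  0.1199]
((550.2860717773438, -369.3671875), (26.32925796508789, 122.30070495605469), 14.438486099243164)
foot ((558.4820556640625, -388.44305419921875), (52.82155227661133, 162.77670288085938), 7.495871543884277)
board ((551.2286987304688, -46.258087158203125), (249.5523681640625, 309.0078430175781), 2.417478084564209) 4163
pad [ 0.5603433  -0.12813245  0.07679718] [ 0.5603433  -0.12813245  0.07679718] [ 0.5603433  -0.12813245  0.07679718]
((551.4959716796875, 25.040424346923828), (90.8722152709961, 127.53411865234375), 1.2695516347885132) 0.10121678549199715
-0.036 0.0728 93
-0.028 0.0774 89
-0.02 0.0829 86
-0.012 0.0838 85
-0.004 0.0839 91
0.004 0.0818 96
0.012 0.083 96
0.02 0.0879 93
0.028 0.0905 95
0.036 0.0918 93
0.044 0.0906 90
0.052 0.0897 79
0.06 0.0852 85
0.068 0.0766 91
0.076 0.0737 89
0.084 0.0732 83
0.092 0.0711 19
red nan nan 0
[]<stdin>:23: RuntimeWarning: Mean of empty slice.
  ret = ret.dtype.type(ret / rcount)
```

```bash
python3 -m handwheel '[[1.8,-4.4,0,-0.056],[1.8,-4.4,0,-0.056],[1.8,-4.4,0,-0.056],[1.8,-4.4,0,-0.056],[1.8,-4.4,0,-0.056],[1.8,-4.4,0,-0.056],[1.8,-4.4,0,-0.056],[1.8,-4.4,0,-0.056],[1.8,-4.4,0,-0.056],[1.8,-4.4,-0.5,-0.056],[1.8,-4.4,-1,-0.056],[1.8,-4.4,-1,-0.056],[1.8,-4.4,-1,-0.056],[1.8,-4.4,-1.5,-0.056],[1.8,-4.4,-1.5,-0.056],[1.8,-4.4,-1.5,-0.056],[1.8,-4.4,-1.5,-0.056],[0,0,0,0],[0,0,0,0]]' 1 20
```

```text
t: 2.0
eef_pos: [0.5396, -0.1161, 0.3084]
ee_rot: [3.139, 0.0, -1.309]
force: [0.2, 0.5, 0.9]
width: 0.0002
```

```bash
python3 -m handwheel '[[0.4,-1,-2,0],[0.2,0,-2,0],[0,0,-0.7,0],[0,0,-0.5,0],[0,0,-0.5,0],[0,0,-0.5,0],[0,0,-0.5,0],[0,0,-0.5,0],[0,0,-0.5,0],[0,0,-0.4,0],[0,0,-0.3,0]]'; python3 -c "
from h import *
grab('top','t1.png')"
```

```text
t: 3.1
eef_pos: [0.5446, -0.1244, 0.2268]
ee_rot: [3.139, 0.0, -1.305]
force: [-7.0, 0.9, 10.0]
width: 0.0002
```

```bash
python3 -m handwheel '[[0,0,-0.3,0],[0,0,-0.3,0],[0,0,0,0]]'
```

```text
t: 3.45
eef_pos: [0.5446, -0.1243, 0.2219]
ee_rot: [3.139, -0.0, -1.304]
force: [-12.0, 1.3, 20.1]
width: 0.0002
```

```bash
python3 -m handwheel '[[0,0,-0.2,0],[0,0,0,0]]';python3 -m handwheel '[[0,0,-0.1,0],[0,0,0,0]]'
```

```text
t: 3.65
eef_pos: [0.5445, -0.1243, 0.2212]
ee_rot: [3.14, -0.0, -1.304]
force: [-16.7, 3.4, 33.2]
width: 0.0006
t: 3.85
eef_pos: [0.5444, -0.1244, 0.221]
ee_rot: [3.14, -0.001, -1.304]
force: [-18.3, 4.6, 39.2]
width: 0.0006
```

```bash
python3 -m handwheel '[[0,0,2,0],[0,0,4,0],[0,0,4.5,0],[0,-3,4,0],[0,-4.5,1,0],[0,-4.5,0,-0.012],[0,-4.5,0,0],[0.3,-4.5,0,0],[0.2,-3.5,0,0],[0,0,0,0],[0,0,0,0]]' 0
python3 - <<'E'
from h import *
f=grab('scene','s2.png');im=f['image'][:,:,::-1]
cv2.imwrite('pics/s2z.png',cv2.resize(im[180:310,150:340],None,fx=4,fy=4,interpolation=cv2.INTER_CUBIC))
g=grab('top','t2.png'); P=cloud(g)
c=P.reshape(-1,3); m=(c[:,2]>.065)&(abs(c[:,0]-.55)<.07)&(abs(c[:,1]-.02)<.09); mm=c[m]
print(cv2.minAreaRect((mm[:,:2]*1000).astype(np.float32)))
print(P[205:225:4,311])
E
```

```text
t: 4.95
eef_pos: [0.5507, -0.37, 0.372]
ee_rot: [-3.141, -0.0, -1.319]
force: [0.3, 0.9, -0.1]
width: 0.0828
((548.0908203125, 24.739715576171875), (89.83907318115234, 130.0123748779297), 2.7461650371551514)
[[ 0.57513461 -0.1271766   0.04379156]
 [ 0.56412439 -0.12756265  0.03815546]
 [ 0.55192274 -0.12723234  0.04486815]
 [ 0.49399314 -0.09469107  0.60656024]
 [ 0.48277267 -0.09145398  0.66290117]]
```

View pics/s2z.png

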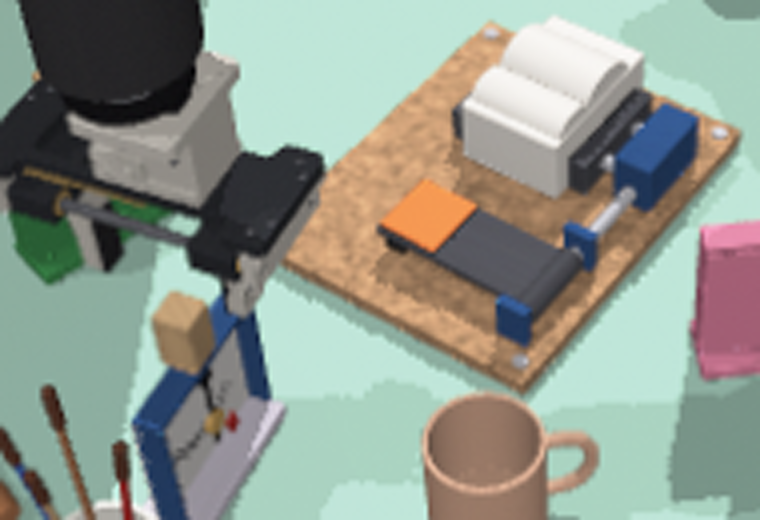

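View pics/t2.png

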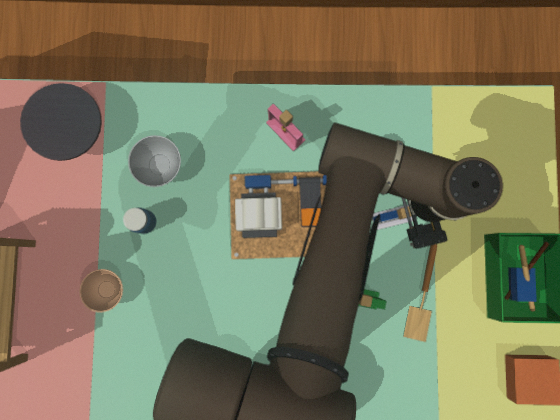

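```bash
python3 -m handwheel '[[-0.1,0,-2.5,0],[0,0,-2.5,0],[0,0,-1.4,0],[0,0,0,0]]' 0; python3 -m handwheel '[[0,0,0,0],[0,0,0,0],[0,0,0,0],[0,0,0,0],[0,0,0,0],[0,0,0,0],[0,0,0,0],[0,0,0,0]]' 1 20;  python3 -m handwheel '[[0,0,1,0],[0,0,3,0],[0,0,4,0],[0,0,4,0],[0,0,0,0]]'
python3 - <<'E'
from h import *
f=grab('scene','s3.png');im=f['image'][:,:,::-1]
cv2.imwrite('pics/s3z.png',cv2.resize(im[170:320,130:280],None,fx=4,fy=4,interpolation=cv2.INTER_CUBIC))
E
```

```text
t: 5.45
eef_pos: [0.5496, -0.3685, 0.306]
ee_rot: [3.139, 0.002, -1.317]
force: [0.9, -0.0, 0.5]
width: 0.0879
t: 6.25
eef_pos: [0.5498, -0.3699, 0.3077]
ee_rot: [3.141, 0.0, -1.318]
force: [-0.8, -0.2, -0.4]
width: 0.0292
t: 6.75
eef_pos: [0.5507, -0.3705, 0.4349]
ee_rot: [-3.134, -0.007, -1.317]
force: [1.1, -1.6, -3.6]
width: 0.0279
```

View pics/s3z.png

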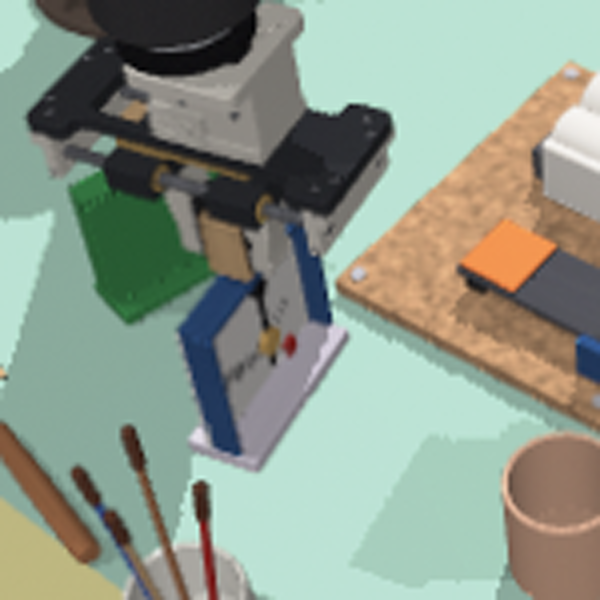

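```bash
python3 -m handwheel '[[0,2,0,-0.02],[0,3.5,0,-0.03],[0,4.5,0,-0.03],[0,4.5,0,-0.03],[0,4.5,0,-0.03],[0,4.5,0,-0.03],[-0.1,4.5,0,-0.03],[-0.1,4.5,0,-0.008],[-0.1,4.2,0,0],[0,3,0,0],[0,1,0,0],[0,0,0,0],[0,0,0,0],[0,0,0,0],[0,0,0,0]]'
python3 - <<'E'
from h import *
f=grab('scene','s4.png');im=f['image'][:,:,::-1]
cv2.imwrite('pics/s4z.png',cv2.resize(im[120:260,210:350],None,fx=4,fy=4,interpolation=cv2.INTER_CUBIC))
E
```

```text
t: 8.3
eef_pos: [0.5468, 0.0362, 0.4274]
ee_rot: [3.141, -0.0, -1.527]
force: [0.3, 0.7, -5.2]
width: 0.0273
```

View pics/s4z.png

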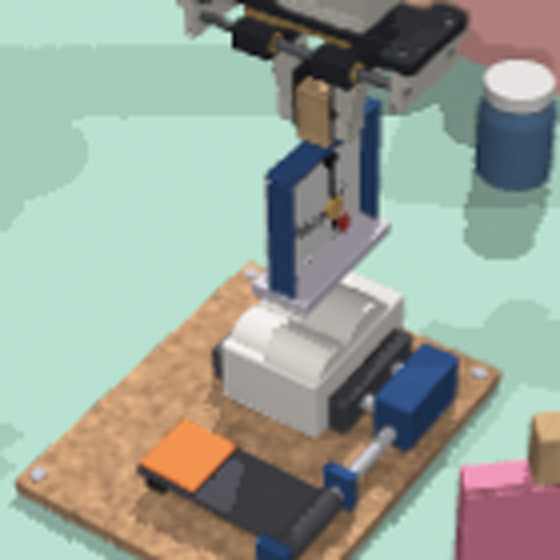

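```bash
cat >> h.py <<'E'
def ray(f,uv):
    K,D=intr(f); p=cv2.undistortPoints(np.asarray(uv,float).reshape(-1,1,2),K,D).reshape(-1,2)
    R=cv2.Rodrigues(np.asarray(f['rvec'],float))[0]; d=np.c_[p,np.ones(len(p))]@R
    return -R.T@np.ravel(f['tvec']),d
E
python3 - <<'E'
from h import *
f=load('scene'); s=arm.get_state(); print(s['eef_pos'],s['ee_rot'])
a=s['ee_rot'][2]+np.pi/2
o=s['eef_pos']-[0,0,.3077]; G=np.array([[np.cos(a),-np.sin(a),0],[np.sin(a),np.cos(a),0],[0,0,1]])
im=f['image'].astype(int); sub=np.s_[155:190,280:305]
Q=(cloud(f)-o)@G
r,g,b=im[...,0],im[...,1],im[...,2]
for n,m in (('red',(r>120)&(g<90)&(b<90)),('brass',(r>130)&(r-b>50)&(g>90)),('black',(r<70)&(abs(r-b)<25))):
    w=np.zeros_like(m); w[sub]=m[sub]; v,u=np.where(w); 
    if len(u)==0: print(n,'none');continue
    print(n,len(u),u.mean(),v.mean(),'local med',np.median(Q[w],0).round(4))
    for X in(.008,.013):
        c,d=ray(f,np.c_[u,v]); c=(c-o)@G; d=d@G; p=c+d*((X-c[0])/d[:,0])[:,None]
        q=p.mean(0); print(X,q.round(4),'ang',np.arctan2(q[1],.102-q[2]).round(3),'rad',np.hypot(q[1],.102-q[2]).round(4))
cv2.imwrite('pics/s4y.png',cv2.resize(f['image'][145:205,265:325,::-1],None,fx=9,fy=9,interpolation=cv2.INTER_NEAREST))
E
```

```text
[0.54683239 0.03630319 0.42751342] [ 3.14125273e+00 -7.44784336e-05 -1.52707676e+00]
red 2 295.5 173.5 local med [0.0061 0.0218 0.0331]
0.008 [0.008  0.0189 0.0359] ang 0.279 rad 0.0688
0.013 [0.013  0.0112 0.0432] ang 0.189 rad 0.0598
brass 10 292.0 167.8 local med [ 0.0111 -0.0024  0.0616]
0.008 [ 0.008  -0.0001  0.0699] ang -0.004 rad 0.0321
0.013 [ 0.013  -0.0077  0.0769] ang -0.297 rad 0.0262
black 21 291.57142857142856 163.47619047619048 local med [ 0.0116 -0.0023  0.1013]
0.008 [ 0.008  -0.0023  0.0875] ang -0.159 rad 0.0147
0.013 [ 0.013  -0.0098  0.0944] ang -0.915 rad 0.0124
```

View pics/s4y.png

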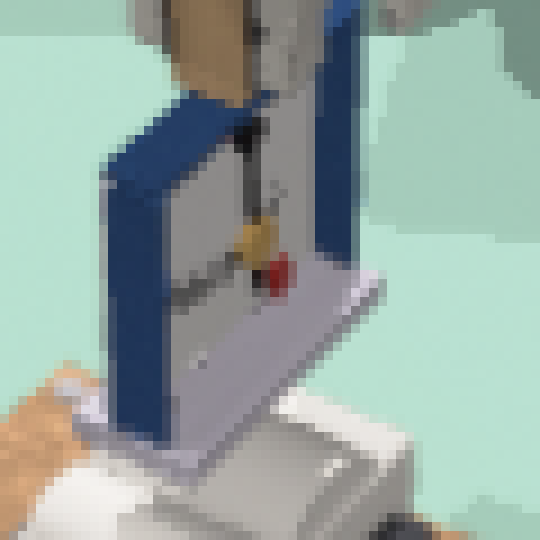

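```bash
python3 -m handwheel '[[0.3,-1,2,-0.05],[0.5,-2,2,-0.1],[0.5,-2.5,2,-0.1],[0.5,-2.5,2,-0.1],[0.5,-2.5,2,-0.1],[0.5,-2.5,1,-0.1],[0.5,-2.5,1,-0.1],[0.5,-2,0,-0.1],[0.5,-1.5,0,-0.1],[0.3,-1,0,-0.05],[0,0,0,0],[0,0,0,0],[0,0,0,0],[0,0,0,0],[0,0,0,0],[0,0,0,0],[0,0,0,0],[0,0,0,0],[0,0,0,0],[0,0,0,0]]'
cat > m.py <<'E'
from h import *
f=grab('scene','s5.png'); s=arm.get_state(); print(s['t'],s['eef_pos'],s['ee_rot'])
a=s['ee_rot'][2]+np.pi/2
o=s['eef_pos']-[0,0,.3077]; G=np.array([[np.cos(a),-np.sin(a),0],[np.sin(a),np.cos(a),0],[0,0,1]])
im=f['image'].astype(int)
pc=proj(f,o+G@np.array([.006,0,.06]))[0]; u0,v0=pc.astype(int); print(pc)
cv2.imwrite('pics/s5y.png',cv2.resize(f['image'][v0-40:v0+40,u0-40:u0+40,::-1],None,fx=7,fy=7,interpolation=cv2.INTER_NEAREST))
for n,l in (('pivot',[.006,0,.102]),('c',[.006,0,.032]),('foot+',[.025,.06,0.012]),('foot-',[.025,-.06,0.012]),('top+',[.012,.06,.121]),('top-',[.012,-.06,.121])):
    print(n,(proj(f,o+G@np.array(l))[0]-[u0-40,v0-40])*7+3)
E
python3 m.py
```

```text
t: 10.35
eef_pos: [0.5929, -0.1628, 0.5476]
ee_rot: [3.142, -0.0, -2.426]
force: [0.8, -0.6, -4.5]
width: 0.0279
10.4 [ 0.59286473 -0.1628399   0.54767057] [ 3.14158758e+00  9.64288669e-07 -2.42576232e+00]
[257.42254527 180.09068633]
pivot [279.45409419 190.11572229]
c [290.13248549 343.42892255]
foot+ [460.41097502 409.54206699]
foot- [128.76377286 429.71792054]
top+ [452.38345826 146.67410926]
top- [101.03416723 167.23862941]
```

View pics/s5y.png

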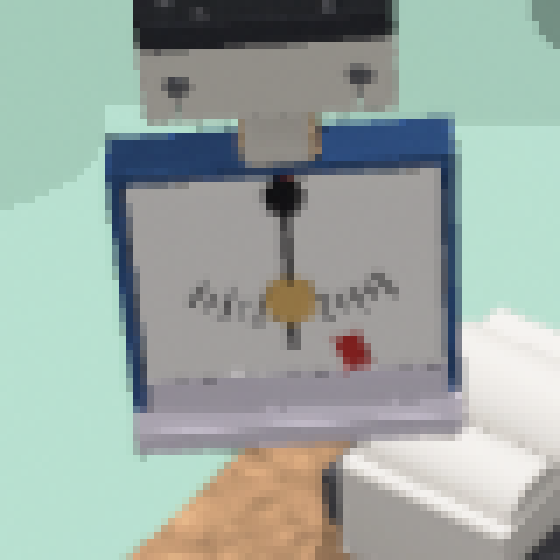

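Run:
```python
from h import *
f=load('scene'); s=arm.get_state()
a=s['ee_rot'][2]+np.pi/2
o=s['eef_pos']-[0,0,.3077]; G=np.array([[np.cos(a),-np.sin(a),0],[np.sin(a),np.cos(a),0],[0,0,1]])
im=f['image'].astype(float); r,g,b=im[...,0],im[...,1],im[...,2]
v0,u0=140,217
Y,X=np.mgrid[0:420,0:560]; Q=(cloud(f)-o)@G
def loc(u,v,x):
    c,d=ray(f,[[u,v]]); c=(c-o)@G; d=(d@G)[0]; return c+d*(x-c[0])/d[0]
def cen(w,sl): 
    ww=np.zeros_like(w); ww[sl]=w[sl]; return (ww*X).sum()/ww.sum(),(ww*Y).sum()/ww.sum()
red=np.clip(r-np.maximum(g,b)-20,0,None); R=cen(red,np.s_[183:197,260:275])
br=np.clip(r-b-40,0,None); B=cen(br,np.s_[176:190,252:265])
dk=np.clip(90-im.max(2),0,None); D=cen(dk,np.s_[165:172,252:263])
print(R,B,D)
pl=Q[np.s_[170:175,240:250]]; print('plate x',np.nanmedian(pl[...,0]),'redx',np.nanmedian(Q[188:192,266:269,0]),'bobx',np.nanmedian(Q[181:184,257:260,0]))
for xm in(.006,.008):
  for xp in (.009,.012):
    m=loc(*R,xm); p=loc(*B,xp); q=loc(*D,xp)
    print(xm,xp,'mark',m,'bob',p,'piv',q,'angs mark:',np.arctan2(m[1]-q[1],q[2]-m[2]),np.hypot(m[1]-q[1],q[2]-m[2]),'bob',np.arctan2(p[1]-q[1],q[2]-p[2]), 'nominal',np.arctan2(m[1],.102-m[2]),np.hypot(m[1],.102-m[2]))
```

```text
(np.float64(266.6979806848112), np.float64(189.49956101843722)) (np.float64(258.0203562340967), np.float64(182.44105173876167)) (np.float64(256.9244105409154), np.float64(167.5984743411928))
plate x -0.001185141621672655 redx 0.008504178148904612 bobx 0.011293488140281485
0.006 0.009 mark [0.006      0.02180681 0.02737785] bob [0.009      0.00111666 0.05479607] piv [0.009      0.00093415 0.10159861] angs mark: 0.27414335499905484 0.07709986832366503 bob 0.0038997037603706805 nominal 0.2843129063447485 0.07774318224939271
0.006 0.012 mark [0.006      0.02180681 0.02737785] bob [0.012     0.0011521 0.0572882] piv [0.012      0.00097022 0.10392838] angs mark: 0.2657555781152715 0.07933566319595314 bob 0.003899703760370735 nominal 0.2843129063447485 0.07774318224939271
0.008 0.009 mark [0.008      0.02178266 0.02909671] bob [0.009      0.00111666 0.05479607] piv [0.009      0.00093415 0.10159861] angs mark: 0.28000360435671734 0.07543994823969774 bob 0.0038997037603706805 nominal 0.29034497751480953 0.07608793275367387
0.008 0.012 mark [0.008      0.02178266 0.02909671] bob [0.012     0.0011521 0.0572882] piv [0.012      0.00097022 0.10392838] angs mark: 0.27126782672485855 0.07767197803207254 bob 0.003899703760370735 nominal 0.29034497751480953 0.07608793275367387
```

```bash
python3 -m handwheel '[[-0.3,1,0,0.05],[-0.5,2,0,0.1],[-0.5,2.5,-1,0.1],[-0.5,2.5,-1,0.1],[-0.5,2.5,-2,0.1],[-0.5,2.5,-2,0.1],[-0.5,2.5,-2,0.1],[-0.5,2,-2,0.1],[-0.5,1.5,-2,0.1],[-0.2,0.9,-1,0.05],[0,0,-0.5,0],[0,0,0,0],[0,0,0,0],[0,0,0,0]]'
```

```text
t: 11.8
eef_pos: [0.5482, 0.0357, 0.4135]
ee_rot: [-3.14, 0.0, -1.527]
force: [0.7, -0.7, -4.6]
width: 0.0277
```

```bash
python3 -m handwheel '[[-0.1,0.1,-0.5,0],[0,0,-0.4,0],[0,0,-0.2,0],[0,0,0,0]]';python3 -m handwheel '[[0,0,-0.2,0],[0,0,0,0]]';python3 -m handwheel '[[0,0,-0.1,0],[0,0,0,0]]'
```

```text
t: 12.2
eef_pos: [0.5468, 0.0371, 0.4011]
ee_rot: [3.141, -0.0, -1.526]
force: [-0.5, -0.2, -4.5]
width: 0.0276
t: 12.4
eef_pos: [0.5469, 0.0371, 0.4006]
ee_rot: [-3.141, -0.0, -1.526]
force: [-2.2, 0.2, 2.7]
width: 0.0281
t: 12.6
eef_pos: [0.5469, 0.0371, 0.4006]
ee_rot: [-3.14, -0.0, -1.525]
force: [-4.7, 0.3, 9.9]
width: 0.0281
```

```bash
python3 -m handwheel '[[-0.02,0.37,0,0],[-0.02,0.37,-0.01,0],[-0.02,0.37,-0.02,0],[-0.02,0.38,-0.02,0],[0,0,0,0]]' - 12; python3 -m handwheel '[[-0.02,0.37,-0.03,0],[-0.02,0.37,-0.04,0],[-0.02,0.37,-0.05,0],[-0.02,0.37,-0.05,0],[0,0,0,0],[0,0,0,0]]'
python3 - <<'E'
from h import *
f=grab('scene','s6.png');im=f['image'][:,:,::-1]
cv2.imwrite('pics/s6z.png',cv2.resize(im[125:225,240:350],None,fx=6,fy=6,interpolation=cv2.INTER_CUBIC))
E
```

```text
t: 13.1
eef_pos: [0.5463, 0.0522, 0.3996]
ee_rot: [-3.14, -0.0, -1.525]
force: [-3.0, -0.1, 6.0]
width: 0.0277
t: 13.7
eef_pos: [0.5455, 0.0672, 0.3974]
ee_rot: [-3.14, 0.0, -1.525]
force: [-3.2, 0.3, 6.6]
width: 0.028
```

View pics/s6z.png

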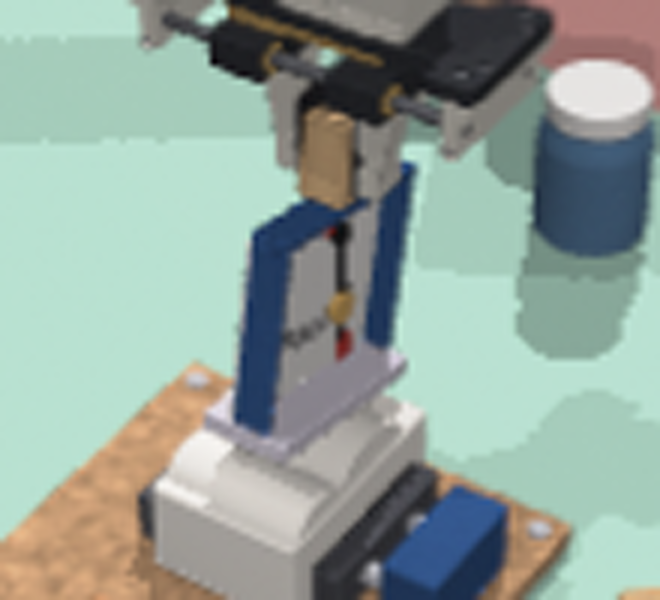

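```bash
python3 -m handwheel '[[-0.02,0.37,-0.06,0],[-0.02,0.37,-0.06,0],[-0.02,0.36,-0.08,0],[0,0,0,0],[0,0,0,0],[0,0,0,0],[0,0,0,0],[0,0,0,0],[0,0,0,0],[0,0,0,0],[0,0,0,0],[0,0,0,0],[0,0,0,0],[0,0,0,0],[0,0,0,0],[0,0,0,0],[0,0,0,0],[0,0,0,0],[0,0,0,0]]' - 20
cat > fit.py <<'E'
from h import *
import sys
from scipy.optimize import least_squares
fn=sys.argv[1]
f=grab('scene',fn); s=arm.get_state(); print(s['t'],s['eef_pos'],s['ee_rot'],s['force'])
T=s['eef_pos']; a=s['ee_rot'][2]+np.pi/2; G=np.array([[np.cos(a),-np.sin(a),0],[np.sin(a),np.cos(a),0],[0,0,1]])
K=T-[0,0,.159]
def W(l,th,h):   # gauge local -> world, tilt th (lean to +y)
    c,sn=np.cos(th),np.sin(th); Rx=np.array([[1,0,0],[0,c,sn],[0,-sn,c]])
    return K+(G@Rx@(np.asarray(l,float).reshape(-1,3)-[0,0,h]).T).T
im=f['image'].astype(float); r,g,b=im[...,0],im[...,1],im[...,2]; Y,X=np.mgrid[0:420,0:560]
def cen(w,u,v,n): 
    ww=np.zeros_like(w); sl=np.s_[v-n:v+n+1,u-n:u+n+1]; ww[sl]=w[sl]; return np.array([(ww*X).sum()/ww.sum(),(ww*Y).sum()/ww.sum()])
red=np.clip(r-np.maximum(g,b)-20,0,None)
mk=.275
m0=proj(f,W([.007,.077*np.sin(mk),.102-.077*np.cos(mk)],.25,.1487))[0]; print('pred',m0)
u,v=m0.round().astype(int); R=cen(red,u,v,5); R=cen(red,*R.round().astype(int),4); print('red',R)
for th in (.2,.225,.25,.275,.3): print(th,proj(f,W([.007,.077*np.sin(mk),.102-.077*np.cos(mk)],th,.1487))[0])
big=cv2.resize(f['image'][120:220,240:350,::-1],None,fx=7,fy=7,interpolation=cv2.INTER_CUBIC)
raw=big.copy()
for th,col in((.225,(0,255,255)),(.275,(0,255,0)),(.325,(255,0,255))):
    for L in ([[.025,-.06,0],[.025,.06,0]],[[.013,-.06,.012],[.013,-.06,.121]],[[.013,.06,.012],[.013,.06,.121]],[[.013,-.06,.121],[.013,.06,.121]]):
        p=((proj(f,W(L,th,.1487))-[240,120]+.5)*7).astype(int); cv2.line(big,tuple(p[0]),tuple(p[1]),col,1)
cv2.imwrite('pics/ov_'+fn,big);cv2.imwrite('pics/raw_'+fn,raw)
E
python3 fit.py s7.png
```

```text
t: 15.65
eef_pos: [0.545, 0.0782, 0.3951]
ee_rot: [-3.14, 0.0, -1.525]
force: [-1.6, -0.6, 5.2]
width: 0.0279
15.7 [0.54498125 0.07818439 0.39508005] [-3.14013915e+00  3.86599176e-04 -1.52543579e+00] [-1.18871984  0.23627927  6.0190837 ]
pred [297.53983148 181.62160654]
red [296.94763092 182.12468828]
0.2 [298.60213345 180.65294717]
0.225 [298.07129002 181.1463833 ]
0.25 [297.53983148 181.62160654]
0.275 [297.00803444 182.07828911]
0.3 [296.47617809 182.51610846]
```

View pics/ov_s7.png

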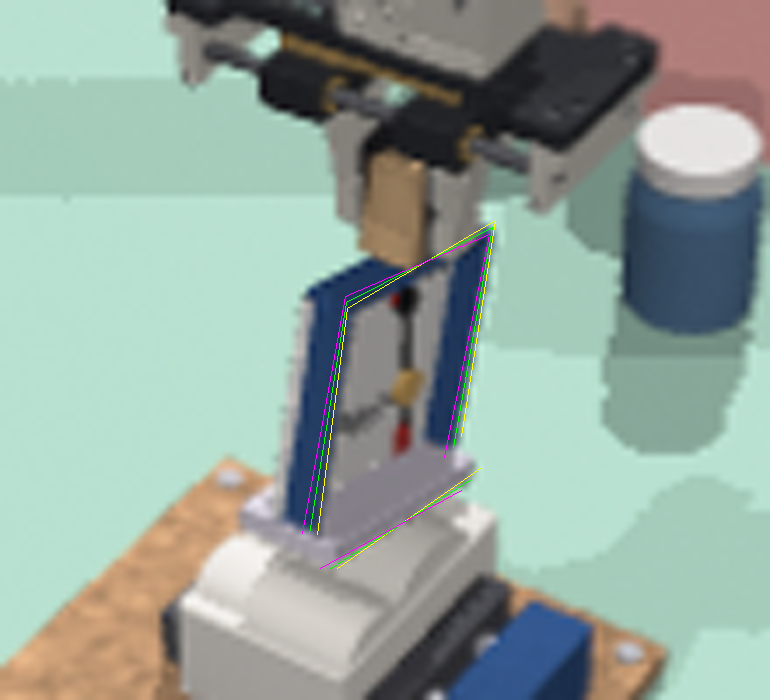

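View pics/raw_s7.png

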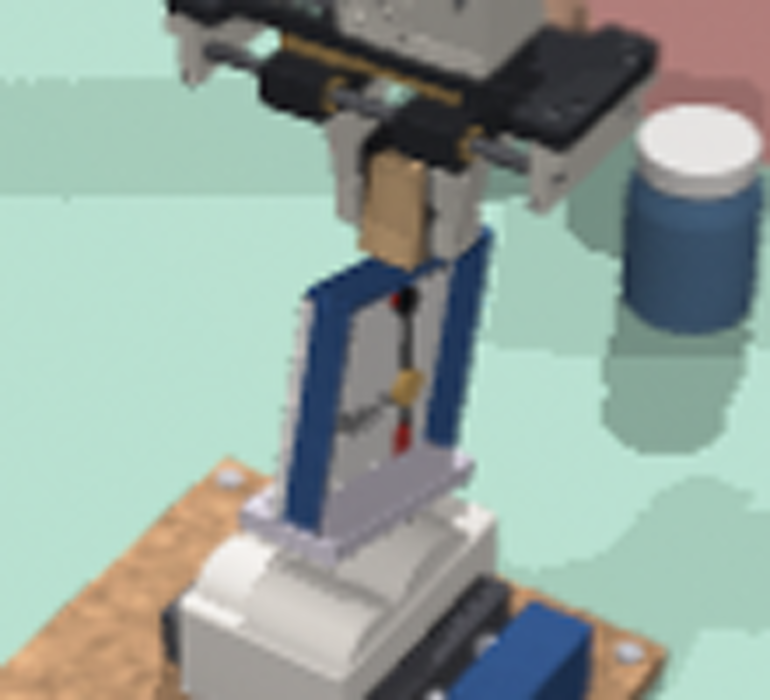

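Run:
```python
from h import *
f=load('scene'); Y,X=np.mgrid[0:420,0:560]
def cen(w,u,v,n):
    ww=np.zeros_like(w); sl=np.s_[v-n:v+n+1,u-n:u+n+1]; ww[sl]=w[sl]; return np.array([(ww*X).sum()/ww.sum(),(ww*Y).sum()/ww.sum()])
mk=.275
for fn,T,yaw,th in(('s4',[0.54683239,0.03630319,0.42751342],-1.52708,0.),('s5',[0.59286473,-0.1628399,0.54767057],-2.42576,0.),('s6',[.5455,.0672,.3974],-1.525,.2),('s7',[0.54498125,0.07818439,0.39508005],-1.52544,.275)):
    im=cv2.imread('pics/%s.png'%fn)[:,:,::-1].astype(float); r,g,b=im[...,0],im[...,1],im[...,2]
    a=yaw+np.pi/2;G=np.array([[np.cos(a),-np.sin(a),0],[np.sin(a),np.cos(a),0],[0,0,1]]);K=np.array(T)-[0,0,.159]
    def P(l,th,h=.1487):
        c,sn=np.cos(th),np.sin(th); Rx=np.array([[1,0,0],[0,c,sn],[0,-sn,c]]); return proj(f,K+G@Rx@(np.array(l)-[0,0,h]))[0]
    red=np.clip(r-np.maximum(g,b)-20,0,None); brass=np.clip(r-b-40,0,None)*(g>0.55*r); dark=np.clip(80-im.max(2),0,None)
    print(fn)
    for x in(.006,.008):
        p=P([x,.077*np.sin(mk),.102-.077*np.cos(mk)],th); R=cen(red,*p.round().astype(int),4); R=cen(red,*R.round().astype(int),4); print(' mark x',x,'pred',p.round(2),'obs-pred',(R-p).round(2))
    # pointer relative
    c,sn=np.cos(th),np.sin(th)
    piv=np.array([.011,0,.102]); 
    # bob 47mm below pivot, world vertical: local angle mark=-(-th)
    p=P([.011,.047*sn,.102-.047*c],th); B=cen(brass,*p.round().astype(int),4); print(' bob',p.round(2),(B-p).round(2))
    p=P(piv,th); D=cen(dark,*p.round().astype(int),3); print(' piv',p.round(2),(D-p).round(2))
```

```text
s4
 mark x 0.006 pred [295.3  174.97] obs-pred [-0.14 -0.32]
 mark x 0.008 pred [295.85 175.2 ] obs-pred [-0.69 -0.54]
 bob [292.89 172.15] [ 0.14 -0.78]
 piv [292.88 159.5 ] [-0.92  0.28]
s5
 mark x 0.006 pred [266.34 189.37] obs-pred [0.54 0.3 ]
 mark x 0.008 pred [266.37 189.88] obs-pred [ 0.5  -0.21]
 bob [257.59 182.92] [ 0.43 -0.48]
 piv [256.55 168.  ] [ 0.35 -0.41]
s6
 mark x 0.006 pred [296.43 181.86] obs-pred [0.42 0.15]
 mark x 0.008 pred [296.97 182.08] obs-pred [-0.12 -0.08]
 bob [296.82 175.94] [-0.62 -0.34]
 piv [296.9  163.68] [-0.65  0.19]
s7
 mark x 0.006 pred [296.74 181.97] obs-pred [0.21 0.16]
 mark x 0.008 pred [297.28 182.19] obs-pred [-0.33 -0.07]
 bob [298.16 175.01] [-0.67 -0.33]
 piv [298.27 162.78] [-0.62 -0.18]
```

```bash
python3 -m handwheel '[[0,0,0,0],[0,0,0,0],[0,0,0.5,0],[0,0,1,0],[0,-1,2,-0.05],[0.5,-2,2,-0.1],[0.5,-2,2,-0.1],[0.5,-2,2,-0.1],[0.5,-2,1.5,-0.1],[0.5,-2,1,-0.1],[0.5,-2,1,-0.1],[0.5,-2,0,-0.1],[0.5,-2,0,-0.1],[0,-1,0,-0.05],[0,0,0,0],[0,0,0,0],[0,0,0,0],[0,0,0,0],[0,0,0,0],[0,0,0,0]]' - 50;  python3 -m handwheel '[[0,0,0,0],[0,0,0,0],[0,0,0,0],[0,0,0,0],[0,0,0,0],[0,0,0,0],[0,0,0,0],[0,0,0,0],[0,0,0,0],[0,0,0,0],[0,0,0,0],[0,0,0,0],[0,0,0,0],[0,0,0,0]]'
python3 - <<'E'
from h import *
f=grab('scene','s8.png'); s=arm.get_state()
p=proj(f,s['eef_pos']-[0,0,.24])[0].astype(int); print(p)
u,v=p; cv2.imwrite('pics/s8y.png',cv2.resize(f['image'][v-40:v+40,u-40:u+40,::-1],None,fx=7,fy=7,interpolation=cv2.INTER_NEAREST))
E
```

```text
t: 17.7
eef_pos: [0.5846, -0.1018, 0.5245]
ee_rot: [-3.142, 0.0, -2.425]
force: [0.1, -0.7, -5.5]
width: 0.0278
t: 19.1
eef_pos: [0.5847, -0.1021, 0.5245]
ee_rot: [-3.142, 0.0, -2.426]
force: [0.5, 0.1, -4.4]
width: 0.0277
[269 169]
```

View pics/s8y.png

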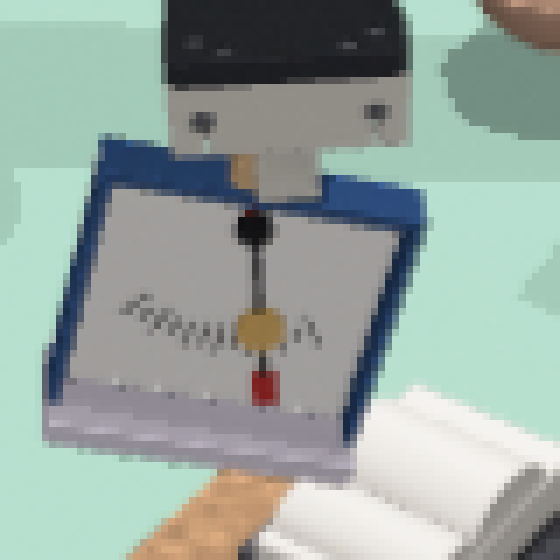

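Run:
```python
from h import *
f=load('scene'); s=arm.get_state(); im=f['image'].astype(float); r,g,b=im[...,0],im[...,1],im[...,2]; Y,X=np.mgrid[0:420,0:560]
def cen(w,u,v,n):
    ww=np.zeros_like(w); sl=np.s_[v-n:v+n+1,u-n:u+n+1]; ww[sl]=w[sl]; return np.array([(ww*X).sum()/ww.sum(),(ww*Y).sum()/ww.sum()])
c0=lambda x,y:(int(229+x/7),int(129+y/7))
red=np.clip(r-np.maximum(g,b)-20,0,None); br=np.clip(r-b-40,0,None)*(g>.55*r); dk=np.clip(90-im.max(2),0,None)
R=cen(red,*c0(265,388),5);B=cen(br,*c0(262,330),4);D=cen(dk,*c0(254,232),2);print(R,B,D)
a=s['ee_rot'][2]+np.pi/2;G=np.array([[np.cos(a),-np.sin(a),0],[np.sin(a),np.cos(a),0],[0,0,1]])
def loc(uv,x):
    c,d=ray(f,[uv]); c=(c-s['eef_pos'])@G; d=(d@G)[0]; return c+d*(x-c[0])/d[0]
m,p,q=loc(R,.007),loc(B,.011),loc(D,.011);print(m,p,q,(m[1]-q[1])/.077,(m[1]-p[1])/.077)
```

```text
[266.30421982 183.98429833] [265.59046693 175.64785992] [264.7566868  161.42450388]
[ 0.007      -0.01151528 -0.28091387] [ 0.011      -0.01227036 -0.24918303] [ 0.011      -0.01246288 -0.20285588] 0.012306474765916864 0.00980623051783357
```

```bash
python3 -m handwheel '[[0,1,0,0.05],[-0.5,2,0,0.1],[-0.5,2,0,0.1],[-0.5,2,-1,0.1],[-0.5,2,-1,0.1],[-0.5,2,-1.5,0.1],[-0.5,2,-2,0.1],[-0.5,2,-2,0.1],[-0.5,2,-2,0.1],[0,1,-2,0.05],[0,0,-0.5,0],[0,0,0,0],[0,0,0,0],[0,0,0,0]]';python3 -m handwheel '[[0,0,-0.5,0],[0,0,-0.2,0],[0,0,0,0]]'; python3 -m handwheel '[[0,0,-0.2,0],[0,0,0,0]]';python3 -m handwheel '[[0,0,-0.1,0],[0,0,0,0]]'
```

```text
t: 20.55
eef_pos: [0.545, 0.0775, 0.4056]
ee_rot: [-3.14, 0.0, -1.527]
force: [0.1, 1.0, -4.7]
width: 0.0275
t: 20.85
eef_pos: [0.5445, 0.0776, 0.3971]
ee_rot: [3.141, -0.0, -1.526]
force: [-0.6, 0.4, -3.9]
width: 0.0277
t: 21.05
eef_pos: [0.5447, 0.0779, 0.3954]
ee_rot: [3.142, -0.0, -1.526]
force: [0.0, 0.4, -5.1]
width: 0.0278
t: 21.25
eef_pos: [0.5447, 0.0779, 0.3952]
ee_rot: [-3.141, -0.0, -1.526]
force: [-2.2, 0.5, 2.1]
width: 0.0277
```

```bash
python3 -m handwheel '[[0,0,-0.03,0],[0,0.06,-0.02,0],[0,0.06,-0.03,0],[0,0,0,0],[0,0,0,0],[0,0,0,0],[0,0,0,0],[0,0,0,0],[0,0,0,0],[0,0,0,0],[0,0,0,0],[0,0,0,0],[0,0,0,0],[0,0,0,0],[0,0,0,0],[0,0,0,0],[0,0,0,0],[0,0,0,0],[0,0,0,0],[0,0,0,0]]' - 25;python3 -m handwheel '[[0,0,0,0],[0,0,0,0],[0,0,0,0],[0,0,0,0],[0,0,0,0]]'; python3 fit.py s9.png
python3 - <<'E'
from h import *
g=grab('top','t9.png')
E
```

```text
t: 23.25
eef_pos: [0.5447, 0.0788, 0.395]
ee_rot: [-3.141, -0.001, -1.525]
force: [-3.6, -0.7, 6.9]
width: 0.028
t: 23.75
eef_pos: [0.5447, 0.0787, 0.395]
ee_rot: [-3.141, -0.001, -1.525]
force: [-3.3, -1.0, 7.9]
width: 0.0277
23.8 [0.54470025 0.07876437 0.39499301] [-3.14052940e+00 -8.05349015e-04 -1.52539955e+00] [-3.31673055 -0.21005541  7.21959721]
pred [297.57430428 181.51270771]
red [296.83368421 182.18315789]
0.2 [298.63605111 180.544694  ]
0.225 [298.10548425 181.03780614]
0.25 [297.57430428 181.51270771]
0.275 [297.04278767 181.96907111]
0.3 [296.51121352 182.40657398]
```

View pics/raw_s9.png

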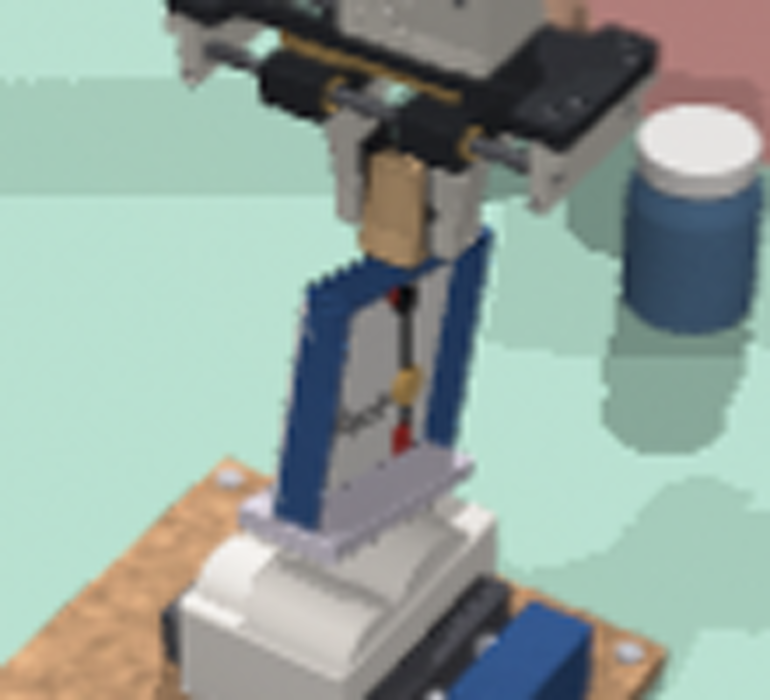

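View pics/s9.png

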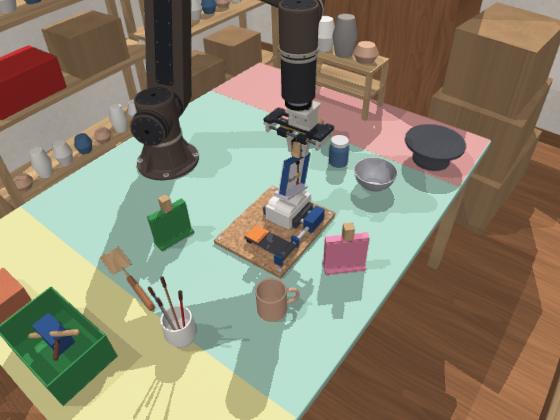

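```bash
python3 -c "
from station import arm
print(arm.job_done()); s=arm.get_state(); print(s['t'],s['force'])"
```

```text
the job is handed in; nothing more can be done
None
the job is handed in; nothing more can be done
```

I pressed the pedal to its stop, stood the gauge's foot on the main ridge and rocked it onto the red mark. I handed the job in at about 24 s with the arm still holding it there.

- **Pedal:** The fingertips stopped at about 43 mm with the press reading up to 39 N. Afterwards the pad measured about 44 mm up and lay level in the picture, so it stayed down.
- **Gauge on the mould:** I took the gauge by its knob and set it down centred on the crest. Contact came at the height worked out beforehand. I then rocked it by about 0.28 rad, away from the lower ridge.
- **Pointer on the mark:** I lifted the tilted gauge once, turned its dial to the camera, and measured the pointer about 0.01 rad from the mark. I set it back on the same spot and nudged it by 1.2 mm to take up that difference. In the last picture the settled pointer lies over the mark.
- **Final hold:** The wrist force showed the foot pressed on the mould with about 12 N. The other things stand where they were.

**Remaining doubts:**
- From the final pose the camera sees the dial at a slant, so that last view only confirms the angle to about 0.02 rad.
- The knob probably slid about 1 mm in the pads while I was rocking it.

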